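Inspect a bottle sealing disc under a hand loupe

TASK

Pick the orange sealing disc off the bench and place it, lying flat and centred, on the white round pad of the inspection stage, and let go of it. Then pick up the loupe by its grip and hold it level over the disc, lens centred above the disc and at focal height, which is level with the middle of the red collar on the stage's gauge post; finish there, with the gripper alone holding the loupe motionless in the air. Leave the other discs, the bottles and the red collar where they are.

Things in the scene. Friction and masses are not known exactly. Their poses are not given: they have to be found in the camera images.
- orange_disc (a point): orange sealing disc, a flat round disc 40 mm across and 6 mm thick with a thin white circle on its top, 15 g, lying flat on the bench among a grey and a blue disc of the same size; point at its centre, half-way up (3 mm above what it lies on); z up
- grey_disc (a point): grey sealing disc, same size, to be left alone; point at its centre
- blue_disc (a point): blue sealing disc, same size, to be left alone; point at its centre
- pad (a point): white round pad, 64 mm across, standing 4 mm proud of the dark steel base plate of the inspection stage, which is fixed; the point is the centre of the pad's flat top, 16 mm above the bench. Axes are the stage's: z up, x from the pad towards the gauge post. The base plate is 12 mm thick and reaches from x = -78 to +122 mm and y = -55 to +55 mm of this point; the gauge post, 10 mm thick, stands at x = +100 mm, y = 0, its top 180 mm above the bench (24 mm wide foot, 6 mm high)
- focal_mark (a point): red collar, 32 mm across and 12 mm tall, on the upright gauge post, set to a different height each time (90 to 145 mm above the bench); the point is its centre, half-way up. The middle of the lens barrel must be held at this height. The collar slides on the post with about 8 N of friction, and must not be shifted
- lens (a point): lens of the loupe, set in a black round barrel 76 mm across and 18 mm tall which lies on the bench; the point is the centre of the barrel, half-way up (9 mm above the bench at the start). z up along the lens axis; the straight grip runs from the barrel along -x. The loupe weighs about 0.15 kg (0.1 to 0.2)
- loupe_grip (a point): balance point of the loupe, in the middle of the yellow band (26 mm long) on its black grip, 85 mm from the lens centre along the loupe's -x and 5 mm above the lens point (14 mm above the bench at the start); the grip is a straight bar 18 mm wide (y), 28 mm high (z), lying on the bench, reaching from 36 to 156 mm from the lens centre. Same axes as the lens
- bottle0_mid (a point): stoppered glass bottle with a green label, 67 mm across and 145 mm tall, standing on the bench, to be left alone; point on its axis 70 mm above its foot
- bottle1_mid (a point): stoppered glass bottle with a blue label, 67 mm across and 145 mm tall, standing on the bench, to be left alone; point on its axis 70 mm above its foot
- bottle2_mid (a point): stoppered glass bottle with a green label, 67 mm across and 145 mm tall, standing on the bench, to be left alone; point on its axis 70 mm above its foot
- bottle3_mid (a point): stoppered glass bottle with a blue label, 67 mm across and 145 mm tall, standing on the bench, to be left alone; point on its axis 70 mm above its foot

How it is judged:
By the outcome, as a careful person would: the job done as asked, in the order asked, and still so for the second after the job is handed in, while the arm keeps its last pose, push and grip.
It also fails if it takes over 67 s, if anything falls off the work surface, if the arm or the gripper's body presses on something with over 40 N, if the wrist force passes 120 N, or if a joint passes its speed limit or range.

ROBOT

A 6-joint arm with a two-finger parallel gripper is mounted at the origin on the work surface. World frame = base frame: x ahead of the robot, y to its left, z up, the work surface at z = 0. Lengths are in m, angles in degrees, forces in N, time in s.
With the tool pointing down it reaches from about 0.35 to 0.925 m from the base axis. Payload 6.4 kg.
Tool frame: the origin (TCP) lies on the centre line of the jaws, within the pads' length; the fingertips stand ctrl.tip_extent ahead of it and the grasp point (between the pads) lies 2 mm behind it (ctrl.tip_extent is the distance from the TCP to the fingertips, in m); z points along the fingers, y is the line along which they close (so a half turn about z gives the same grasp; the last joint's range is limited). The gripper opens to 85 mm and grips with 20 to 120 N. Pads are 22 mm wide; open, the fingers measure 114 mm over their backs; the gripper's body (76 mm by 85 mm) begins 54 mm behind the grasp point. The pads swing forward as they close: fully open they stand 13 mm farther back than shut.
Start: joints at [-74.891, 14.043, 89.255, -0, 76.702, -9.975], TCP at [0.276, -0.589, 0.248] pointing down, gripper open.
Joint ranges: [-179.41, 179.41], [-58.25, 129.5], [7.25, 145.43], [-54.29, 234.29], [11.92, 165.04], [-157.13, 157.13]. Speed limits (degrees/s): [147.25, 147.25, 180, 180, 180, 180].

INTERFACE

Orientations are given as a 3x3 rotation matrix whose columns are the frame's x, y, z axes.
In Python, from cell import ctrl gives the robot as it stands.
- The arm moves only by the shell command python3 -m handwheel 'ROWS' [OPENING] [FORCE]. ROWS is JSON, a list of rows, each a list of 4 numbers: the shift along the tool's x, y, z in mm, then the turn about the tool's z in degrees. A call has 1 to 8 rows; each row shifts and turns the commanded pose from where the row before left it, along the tool's axes as they then stand; what a row does not reach is not made up. A row lasts 1/8 s, in which the tool goes at most 62.5 mm and 10.7 degrees, less where a joint would pass 70% of its speed; a pose out of reach is approached as far as the arm can. A call with a gripper value outside its range is refused whole. OPENING is the closure, from -1 (fully open) to 1 (shut), set as the call begins (- or left out, the last holds). The fingers move at their own pace and stop on an object; FORCE is the grip in N (left out, the last holds). Time passes only in rows, so rows that do not move let the fingers close. It gives the time, the measured TCP pose, the force, the opening and the grip force at its end, in the units of the state.
- ctrl.read_state(): the state, without advancing time (a new reading comes with each control period).
- ctrl.grab_frame(name): name is "scene" or "top" or "wrist"; returns the picture (420x560x3 uint8, blue, green, red); there is no depth.
- ctrl.camera_params(name): a dict with "fx", "fy", "cx", "cy" (pixels), "D" ([k1, k2, p1, p2, k3] as OpenCV has them; the pictures are not rectified), "extrinsics" (4x4, takes a point from camera to world coordinates); the wrist camera has in their place "T_tool_cam" (4x4, takes a point from camera to tool coordinates, whose origin is the TCP and whose axes are the flange's). Camera axes: x right, y up, looking along -z (the intrinsics and any distortion apply to the point x, -y, -z); pixel columns grow to the right and rows downward; lengths in m; the calibration is good to about 2 mm. A picture is of the moment at which its call begins: read the wrist's pose just before it. camera_params takes no time and is no camera call.
- ctrl.sign_off(): hands the job in; it is judged then, once.
The state is a dict: "clock": time; "joints": joint angles; "joint_velocities": joint speeds; "joint_torque": joint torques, N m; "tcp_pos": TCP position; "tool_rot": TCP orientation; "wrist_force": force on the tool from outside, world axes, zero at the start; "wrist_torque": the same for the moment, N m; "finger_gap": finger opening in m; "finger_force": force on a finger pad.
Only numpy, scipy, OpenCV 4.12 (cv2) and the standard library are available. Lean on these libraries where they do the work, as an engineer would, in place of code of your own. Each camera call takes 0.05 s, during which the arm holds its last target. There are 200 camera calls.

## Working session

There is one attempt and no reset: what is moved stays moved. The work goes in short steps, Python scripts to look and compute and a shell command to move; the robot and the scene stay as the last step left them, time stands still between calls to the robot, and variables do not carry over. Pictures are saved under pics/ and viewed, at most 10 in all, crops included, and the job is handed in when it is done.

```bash
mkdir -p pics; python3 - <<'E'
from cell import ctrl
import cv2,numpy as np
s=ctrl.read_state();print(s['clock'],s['tcp_pos'],s['tool_rot'],s['finger_gap'],ctrl.tip_extent)
for n in("scene","top"):
    cv2.imwrite(f"pics/{n}0.png",ctrl.grab_frame(n)); print(ctrl.camera_params(n))
print(ctrl.camera_params("wrist"))
E
```

```text
0.0 [ 0.27542562 -0.58817964  0.24716548] [[ 9.05672190e-01  4.23978289e-01 -5.42093885e-04]
 [ 4.23978526e-01 -9.05670296e-01  1.87704586e-03]
 [ 3.04868363e-04 -1.92982440e-03 -9.99998091e-01]] 0.08523981814437942 0.017
{'fx': 488.4307765232819, 'fy': 488.4307765232819, 'cx': 274.9311301618188, 'cy': 212.79478371412424, 'D': array([-0.02406481,  0.        ,  0.        ,  0.        ,  0.        ]), 'extrinsics': array([[ 0.2033432 , -0.82941629,  0.52030775,  1.22173601],
       [ 0.97906271,  0.16716314, -0.11615802, -0.0410651 ],
       [ 0.00936708,  0.53303387,  0.84604205,  1.08363428],
       [ 0.        ,  0.        ,  0.        ,  1.        ]])}
{'fx': 413.33672619267355, 'fy': 413.33672619267355, 'cx': 273.0278879485877, 'cy': 208.3649721720769, 'D': array([-0.07488256,  0.        ,  0.        ,  0.        ,  0.        ]), 'extrinsics': array([[-0.00507739,  0.98035795, -0.19716114,  0.39152814],
       [-0.99993014, -0.00287288,  0.01146568,  0.12020636],
       [ 0.01067405,  0.19720558,  0.98030405,  1.22881369],
       [ 0.        ,  0.        ,  0.        ,  1.        ]])}
{'fx': 342.00093599437224, 'fy': 342.00093599437224, 'cx': 275.41606477258665, 'cy': 211.3826243578923, 'D': array([-0.04032294,  0.        ,  0.        ,  0.        ,  0.        ]), 'T_tool_cam': array([[-6.49838825e-04,  9.56828467e-01,  2.90652478e-01,
         7.43955334e-02],
       [ 9.99999295e-01,  3.32999713e-04,  1.13955596e-03,
        -4.36909348e-04],
       [ 9.93572385e-04,  2.90653014e-01, -9.56828009e-01,
        -1.26124062e-01],
       [ 0.00000000e+00,  0.00000000e+00,  0.00000000e+00,
         1.00000000e+00]])}
```

View pics/top0.png

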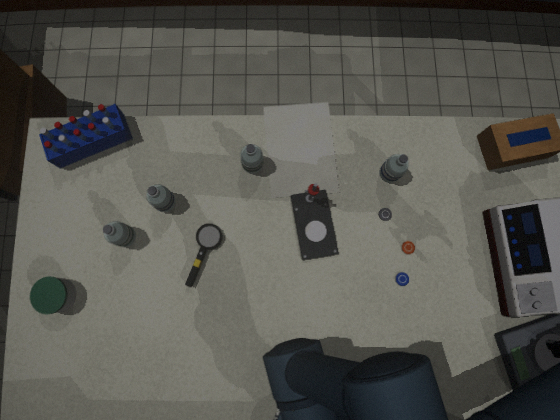

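View pics/scene0.png

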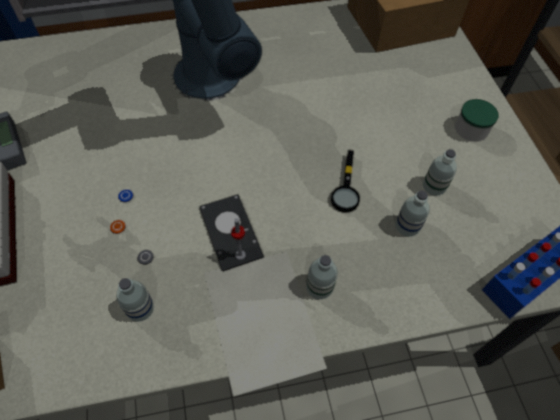

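The top view shows the orange disc at (408,247), grey (385,214), blue (402,279), pad (316,231), collar (313,188), lens (209,236) and yellow band (197,263). The bottles are at about (253,157), (395,168), (161,197) and (119,233). The scene view shows the orange disc at (118,227), pad (228,222), collar (238,233), lens (345,199) and band (348,170).

```bash
cat > h.py <<'E'
import cv2,numpy as np
from cell import ctrl
def ray(name,uv,st=None):
    p=ctrl.camera_params(name);K=np.array([[p['fx'],0,p['cx']],[0,p['fy'],p['cy']],[0,0,1]])
    q=cv2.undistortPoints(np.array([[uv]],float),K,p['D'])[0,0]
    if name=='wrist':
        T=np.eye(4);T[:3,:3]=st['tool_rot'];T[:3,3]=st['tcp_pos'];E=T@p['T_tool_cam']
    else:E=p['extrinsics']
    return E[:3,3],E[:3,:3]@np.array([q[0],-q[1],-1])
def onz(name,uv,z,st=None):
    o,d=ray(name,uv,st);return o+d*(z-o[2])/d[2]
def tri(rays):
    A=0;b=0
    for o,d in rays:
        d=d/np.linalg.norm(d);P=np.eye(3)-np.outer(d,d);A=A+P;b=b+P@o
    X=np.linalg.solve(A,b)
    return X,[np.linalg.norm(np.cross(X-o,d/np.linalg.norm(d))) for o,d in rays]
def mask(im,col):
    h=cv2.cvtColor(im,cv2.COLOR_BGR2HSV);H,S,V=[h[...,i].astype(int) for i in range(3)]
    if col=='orange':return (H>=5)&(H<15)&(S>130)&(V>60)
    if col=='red':return ((H<5)|(H>174))&(S>130)&(V>40)
    if col=='yellow':return (H>=20)&(H<35)&(S>130)&(V>60)
    if col=='white':return (S<45)&(V>130)
    if col=='dark':return V<45
def cen(im,col,near,r=15):
    m=mask(im,col).astype(np.uint8);z=np.zeros_like(m);cv2.circle(z,tuple(int(v) for v in near),r,1,-1);m&=z
    ys,xs=np.nonzero(m)
    return np.array([xs.mean(),ys.mean()]) if len(xs) else None, len(xs)
E
python3 - <<'E'
from h import *
np.set_printoptions(precision=4,suppress=True)
t=cv2.imread('pics/top0.png');s=cv2.imread('pics/scene0.png')
for n,c,a,b,z,r in [('orange','orange',(408,247),(118,227),.006,12),('pad','white',(316,231),(228,222),.016,16),('collar','red',(313,188),(238,233),.118,9),('band','yellow',(197,263),(348,170),.028,9)]:
    A,na=cen(t,c,a,r);B,nb=cen(s,c,b,r)
    print(n,na,nb,A,B)
    if A is not None:print(onz('top',A,z))
    if B is not None:print(onz('scene',B,z))
    if A is not None and B is not None:print('tri',tri([ray('top',A),ray('scene',B)]))
print('lens',onz('top',(209,236),.018),onz('scene',(345,199),.018))
print('grey',onz('top',(385,214),.006),'blue',onz('top',(402,279),.006))
for uv in [(253,157),(395,168),(161,197),(119,233)]:print('bottle',onz('top',uv,.1))
print(onz('top',(310,199),.012))
E
```

```text
orange 106 135 [408.0377 247.1887] [117.2741 226.2593]
[ 0.5175 -0.2983  0.006 ]
[ 0.5191 -0.2972  0.006 ]
tri (array([ 0.5178, -0.2982,  0.0043]), [np.float64(0.000637552713074144), np.float64(0.0006375527130742593)])
pad 85 267 [316.0824 230.3647] [225.4569 221.4906]
[ 0.5685 -0.0214  0.016 ]
[ 0.5659 -0.0236  0.016 ]
tri (array([ 0.5679, -0.0224,  0.0187]), [np.float64(0.0013061840094312411), np.float64(0.0013061840094311993)])
collar 63 121 [312.5238 189.873 ] [237.9752 232.9835]
[ 0.6669 -0.0025  0.118 ]
[ 0.6644 -0.002   0.118 ]
tri (array([ 0.6662, -0.0022,  0.121 ]), [np.float64(4.041688962392571e-05), np.float64(4.041688962397457e-05)])
band 46 47 [196.8261 262.7174] [348.234  169.1277]
[0.4733 0.3274 0.028 ]
[0.4747 0.3274 0.028 ]
tri (array([0.4735, 0.3278, 0.0263]), [np.float64(0.000143540539932853), np.float64(0.00014354053993291318)])
lens [0.5525 0.2954 0.018 ] [0.5608 0.2947 0.018 ]
grey [ 0.619  -0.2339  0.006 ] blue [ 0.4235 -0.2741  0.006 ]
bottle [0.7686 0.1635 0.1   ]
bottle [ 0.7358 -0.244   0.1   ]
bottle [0.652  0.4215 0.1   ]
bottle [0.5502 0.5343 0.1   ]
[ 0.6648 -0.0059  0.012 ]
```

```bash
python3 -m handwheel '[[43,-20,6,0],[43,-20,6,0],[43,-20,6,0],[43,-20,6,0],[43,-20,6,0],[43,-20,6,0],[43,-20,6,0],[43,-20,6,0]]' -1 20
python3 -m handwheel '[[0,0,0,-10.6],[0,0,0,-10.6],[0,0,0,-10.6],[0,0,0,-10.6],[0,0,0,-10.6],[0,0,0,-10.6],[0,0,0,-10.6],[0,0,0,-10.6]]'
python3 -m handwheel '[[0,0,0,0],[0,0,0,0]]' 0.3
cat > m.py <<'E'
import sys
from h import *
np.set_printoptions(precision=4,suppress=True)
def look(f):
    st=ctrl.read_state();im=ctrl.grab_frame('wrist');cv2.imwrite(f,im);return st,im
def rel(st,X): return np.array(st['tool_rot']).T@(np.array(X)-st['tcp_pos'])*1000
def yaw(st): R=st['tool_rot'];return np.degrees(np.arctan2(R[1][0],R[0][0]))
E
python3 - <<'E'
from m import *
st,im=look('pics/w1.png')
c,n=cen(im,'orange',(275,211),400);X=onz('wrist',c,.006,st)
print(c,n,X,rel(st,X),st['tcp_pos'],yaw(st),st['finger_gap'])
E
```

```text
clock: 1.1
tcp_pos: [0.5199, -0.2965, 0.1997]
tool_rot: [[0.906, 0.424, -0.001], [0.424, -0.906, 0.0], [-0.0, -0.001, -1.0]]
wrist_force: [-0.1, -1.6, -0.8]
finger_gap: 0.0854
finger_force: 0.0
clock: 2.1
tcp_pos: [0.519, -0.2977, 0.1997]
tool_rot: [[-0.346, 0.938, -0.001], [0.938, 0.346, 0.001], [0.001, -0.001, -1.0]]
wrist_force: [0.3, -0.5, -0.0]
finger_gap: 0.0855
finger_force: 0.0
clock: 2.35
tcp_pos: [0.5192, -0.2979, 0.2]
tool_rot: [[-0.338, 0.941, -0.0], [0.941, 0.338, 0.0], [0.0, -0.0, -1.0]]
wrist_force: [0.2, -0.7, -0.5]
finger_gap: 0.0516
finger_force: 0.0
[273.7403 186.8863] 1055 [ 0.5171 -0.2963  0.006 ] [  2.0925  -1.362  194.0046] [ 0.5192 -0.2979  0.2   ] 109.73507667527235 0.05157611757187479
```

View pics/w1.png

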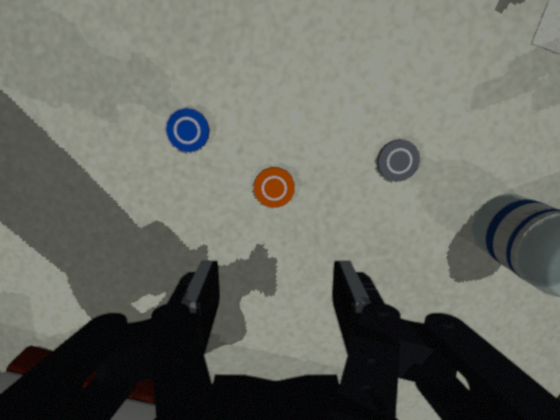

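The wrist view shows the orange disc at (274,187) and the jaws 52 mm apart around it, which agrees with the earlier fix.

```bash
python3 -m handwheel '[[2,-1,0,0],[0,0,45,0],[0,0,45,0],[0,0,45,0],[0,0,30,0],[0,0,10,0],[0,0,0,0]]'
python3 - <<'E'
from m import *
st,im=look('pics/w2.png')
print(st['tcp_pos'],st['finger_gap'],st['wrist_force'])
c,n=cen(im,'orange',(275,211),400);print(c,n,rel(st,onz('wrist',c,.006,st)))
E
```

```text
clock: 3.28
tcp_pos: [0.5178, -0.2965, 0.0254]
tool_rot: [[-0.34, 0.94, -0.0], [0.94, 0.34, 0.0], [0.0, -0.0, -1.0]]
wrist_force: [0.4, 0.1, 0.6]
finger_gap: 0.0298
finger_force: 0.0
[ 0.5178 -0.2965  0.0254] 0.029775718590111234 [0.3567 0.0635 0.6443]
[274.5447 270.8272] 3848 [ 1.3777 -0.3296 19.44  ]
```

View pics/w2.png

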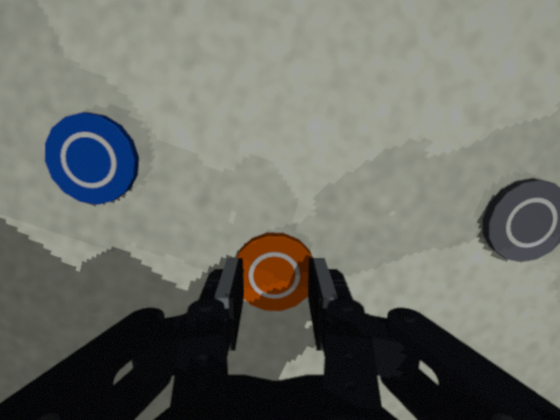

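The jaws closed on to 30 mm and are still above the disc, at (274,271). I'll open them to about 51 mm and then go down.

```bash
python3 -m handwheel '[[1,0,0,0],[0,0,0,0],[0,0,0,0],[0,0,0,0]]' -0.2
python3 -m handwheel '[[0,0,4,0],[0,0,3,0],[0,0,0,0],[0,0,0,0]]'
python3 - <<'E'
from m import *
print(ctrl.tip_extent)
st,im=look('pics/w3.png');cv2.imwrite('pics/w3c.png',cv2.resize(im[200:350,175:375],None,fx=3,fy=3))
E
```

```text
clock: 3.82
tcp_pos: [0.5174, -0.2955, 0.0255]
tool_rot: [[-0.34, 0.94, 0.0], [0.94, 0.34, -0.0], [-0.0, 0.0, -1.0]]
wrist_force: [-0.5, -0.6, -0.1]
finger_gap: 0.0513
finger_force: 0.0
clock: 4.32
tcp_pos: [0.5173, -0.2955, 0.0182]
tool_rot: [[-0.34, 0.94, -0.0], [0.94, 0.34, 0.0], [0.0, -0.0, -1.0]]
wrist_force: [0.5, 0.0, -0.2]
finger_gap: 0.0512
finger_force: 0.0
0.017
```

View pics/w3c.png

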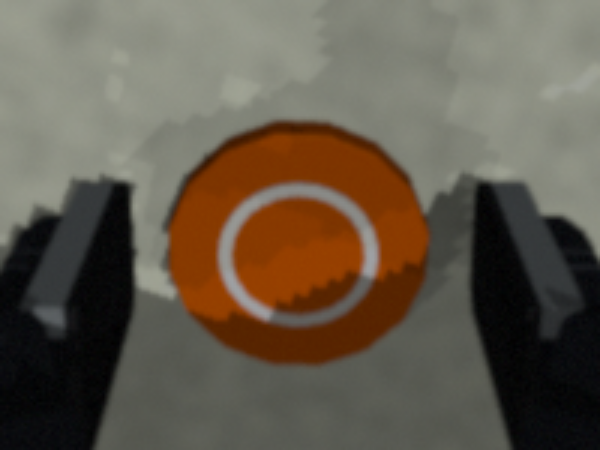

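The jaws straddle the disc, which is centred between them (crop centre about (298,243)). Nothing is touching yet, so I'll lower gently.

```bash
python3 -m handwheel '[[0,0,1.5,0],[0,0,0,0]]' | egrep 'tcp|wrist'
python3 -m handwheel '[[0,0,1.5,0],[0,0,0,0]]' | egrep 'tcp|wrist'
python3 -m handwheel '[[0,0,1,0],[0,0,0,0]]' | egrep 'tcp|wrist'
```

```text
tcp_pos: [0.5173, -0.2954, 0.0167]
wrist_force: [0.1, -0.1, 1.0]
tcp_pos: [0.5173, -0.2954, 0.0151]
wrist_force: [-0.1, 0.2, 0.5]
tcp_pos: [0.5173, -0.2954, 0.0142]
wrist_force: [0.8, -0.0, -0.4]
```

```bash
python3 -m handwheel '[[0,0,-0.5,0],[0,0,0,0],[0,0,0,0],[0,0,0,0],[0,0,0,0]]' 1 25
python3 -m handwheel '[[0,0,-10,0],[0,0,-20,0],[0,0,-30,0],[0,0,-40,0],[0,0,-40,0],[0,0,0,0]]'
python3 - <<'E'
from m import *
st,im=look('pics/w4.png');cv2.imwrite('pics/w4c.png',im[200:420])
print(yaw(st),st['tcp_pos'],rel(st,[.567,-.0225,.016]))
c,n=cen(im,'orange',(275,250),120);print(c,n)
# pad seen from the top camera again, ellipse fit
t=cv2.imread('pics/top0.png');m=np.zeros(t.shape[:2],np.uint8)
for nm in('top','scene'):
    g=cv2.cvtColor(cv2.imread(f'pics/{nm}0.png'),cv2.COLOR_BGR2GRAY)
    x,y=(316,231) if nm=='top' else (228,222)
    w=cv2.resize(g[y-20:y+20,x-20:x+20],None,fx=8,fy=8,interpolation=cv2.INTER_CUBIC)
    _,b=cv2.threshold(w,0,255,cv2.THRESH_OTSU)
    cs,_=cv2.findContours(b,cv2.RETR_EXTERNAL,cv2.CHAIN_APPROX_NONE)
    k=[c for c in cs if cv2.pointPolygonTest(c,(160.,160.),False)>0]
    e=cv2.fitEllipse(k[0]);u=np.array([x-20,y-20])+(np.array(e[0])+.5)/8-.5
    print(nm,u,np.array(e[1])/8,onz(nm,u,.016))
E
```

```text
clock: 5.75
tcp_pos: [0.518, -0.2961, 0.0158]
tool_rot: [[-0.34, 0.94, 0.001], [0.94, 0.34, -0.001], [-0.002, 0.001, -1.0]]
wrist_force: [-0.4, -0.4, 5.3]
finger_gap: 0.0382
finger_force: 28.3
clock: 6.5
tcp_pos: [0.5194, -0.2972, 0.1603]
tool_rot: [[-0.34, 0.94, 0.007], [0.94, 0.34, -0.006], [-0.008, 0.005, -1.0]]
wrist_force: [-0.1, -0.1, -0.3]
finger_gap: 0.0383
finger_force: 25.3
109.88841494597358 [ 0.5194 -0.2972  0.1603] [243.2426 137.5251 142.9972]
[275.0567 281.6741] 4814
top [315.3973 230.7217] [20.929  21.3674] [ 0.5674 -0.0194  0.016 ]
scene [226.3091 221.5059] [20.1887 24.9322] [ 0.5664 -0.0215  0.016 ]
```

View pics/w4c.png

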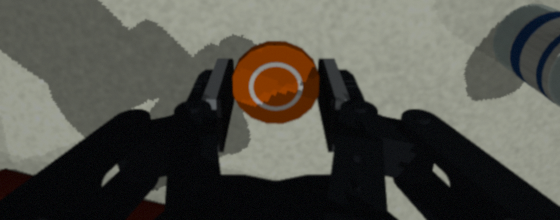

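The disc is held between the jaws, at crop (275,82). Next I move near the pad and stop short so the camera can see it.

```bash
python3 -m handwheel '[[27,17,0,0],[27,17,0,0],[27,17,0,0],[27,17,0,0],[27,17,0,0],[27,17,0,0],[27,17,0,0],[27,17,0,0]]' | egrep 'tcp|gap'
python3 -m handwheel '[[0,0,0,0],[0,0,0,0]]' | egrep 'tcp|rot'
python3 - <<'E'
from m import *
st,im=look('pics/w5.png')
z=st['tcp_pos'][2]
c,n=cen(im,'orange',(275,285),70)
g=cv2.cvtColor(im,cv2.COLOR_BGR2GRAY)
p=ctrl.camera_params('wrist')
# circles
print('disc',c,n,rel(st,onz('wrist',c,z-.0098,st)))
m=((g>120)).astype(np.uint8)*255
cs,_=cv2.findContours(m,cv2.RETR_EXTERNAL,cv2.CHAIN_APPROX_NONE)
for k in cs:
    if cv2.contourArea(k)>1500:
        e=cv2.fitEllipse(k);print(e,cv2.contourArea(k),onz('wrist',e[0],.016,st),rel(st,onz('wrist',e[0],.016,st)))
for r,n in ((mask(im,'red'),'red'),):
    ys,xs=np.nonzero(r);print(n,len(xs),xs.min(),xs.max(),ys.min(),ys.max()) if len(xs) else 0
E
```

```text
tcp_pos: [0.5708, -0.0447, 0.1533]
finger_gap: 0.0381
tcp_pos: [0.5711, -0.0463, 0.1539]
tool_rot: [[-0.34, 0.94, -0.002], [0.94, 0.34, 0.0], [0.001, -0.002, -1.0]]
disc [275.028  281.6429] 4830 [ 0.9304 -0.1023  9.8009]
((17.786405563354492, 358.1327819824219), (45.917388916015625, 74.71650695800781), 7.614383220672607) 2205.5 [ 0.3895 -0.2746  0.016 ] [-153.0571 -248.2109  138.1896]
((277.0169372558594, 343.3153076171875), (76.30743408203125, 122.13919067382812), 88.91497039794922) 5711.5 [ 0.6173 -0.1701  0.016 ] [-132.2029    1.5761  137.8125]
((283.2779235839844, 169.66677856445312), (80.11881256103516, 81.05133819580078), 79.40855407714844) 5099.5 [ 0.5671 -0.0173  0.016 ] [ 28.543    6.3291 137.9296]
((309.29302978515625, 151.97918701171875), (346.4856262207031, 640.5175170898438), 101.96432495117188) 118785.0 [0.5811 0.0024 0.016 ] [ 42.2459  26.2232 137.9089]
red 2938 452 525 216 281
```

View pics/w5.png

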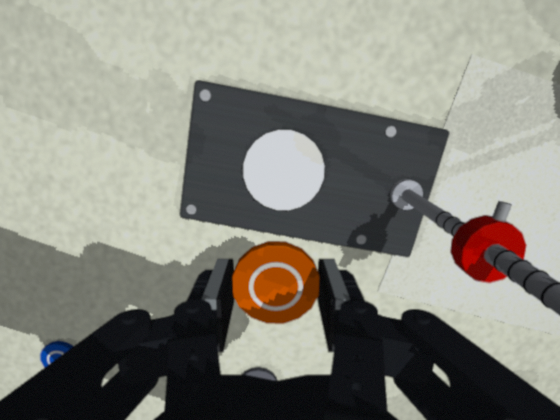

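The pad is at (283,170), radius 40 px, the held disc at (275,282), the post foot at (407,195) and the collar at (488,248). Everything is clear, so I move over the pad and go down.

```bash
python3 -m handwheel '[[14.2,3.2,0,0],[14.2,3.2,0,0],[0,0,25,0],[0,0,30,0],[0,0,30,0],[0,0,22,0],[0,0,0,0],[0,0,0,0]]' | egrep 'tcp|wrist|rot'
python3 - <<'E'
from m import *
st,im=look('pics/w6.png');z=st['tcp_pos'][2]
c,n=cen(im,'orange',(275,285),70);print(st['tcp_pos'],c,n,'disc',rel(st,onz('wrist',c,z-.0098,st)))
g=cv2.cvtColor(im,cv2.COLOR_BGR2GRAY)
m=(g>100).astype(np.uint8)*255
print(rel(st,[.5671,-.0173,.016]))
cv2.imwrite('pics/w6c.png',cv2.resize(im[150:400,120:430],None,fx=2,fy=2))
E
```

```text
tcp_pos: [0.5688, -0.017, 0.0488]
tool_rot: [[-0.34, 0.94, 0.002], [0.94, 0.34, -0.0], [-0.001, 0.001, -1.0]]
wrist_force: [-0.7, -0.5, -0.3]
[ 0.5688 -0.017   0.0488] [275.2765 282.4067] 4969 disc [0.5496 0.0094 9.7996]
[ 0.3487 -1.7165 32.8303]
```

View pics/w6c.png

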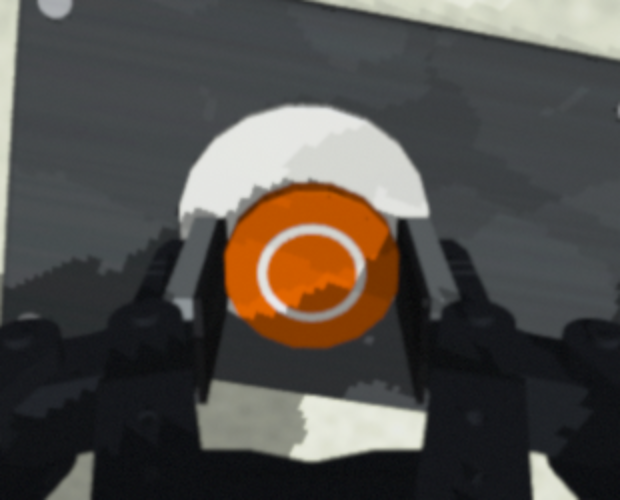

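The held disc (crop (312,265)) covers the pad's lower part, and the pad's upper rim is visible from (180,210) over (305,103) to (428,215). I'll fit the known 32 mm circle to that rim.

```bash
python3 - <<'E'
from m import *
from scipy.optimize import least_squares
st=ctrl.read_state();im=cv2.imread('pics/w6.png')
g=cv2.GaussianBlur(cv2.cvtColor(im,cv2.COLOR_BGR2GRAY),(3,3),0).astype(float)
P=[]
for a in np.radians(np.arange(-170,-9,4)):
    c=np.array([272,262.]);r=np.arange(40,90,.5)
    xs=c[0]+r*np.cos(a);ys=c[1]+r*np.sin(a)
    v=cv2.remap(g.astype(np.float32),xs.astype(np.float32)[None],ys.astype(np.float32)[None],1)[0]
    d=v[4:]-v[:-4];i=d.argmin()
    if d[i]<-40:P.append((xs[i+2],ys[i+2]))
W=np.array([rel(st,onz('wrist',p,.016,st))[:2] for p in P])
f=least_squares(lambda q:np.hypot(*(W-q).T)-32,[0,0],loss='soft_l1',f_scale=.5)
f3=least_squares(lambda q:np.hypot(*(W-q[:2]).T)-q[2],[0,0,32],loss='soft_l1',f_scale=.5)
print(len(P),f.x,f.cost,f3.x,np.round(np.hypot(*(W-f.x).T)-32,1))
E
```

```text
41 [-1.0685 -1.8379] 0.5487020965496974 [-0.7232 -1.8423 31.7229] [-0.2 -0.2 -0.2 -0.1 -0.  -0.2 -0.1 -0.2 -0.   0.1  0.  -0.1  0.1  0.2
  0.1 -0.1 -0.2  0.1  0.4 -0.   0.2 -0.  -0.   0.2 -0.1 -0.2  0.  -0.1
  0.3 -0.1  0.1 -0.1  0.3  0.2 -0.2 -0.3 -0.1  0.1 -0.2 -0.3 -0.3]
```

```bash
python3 -m handwheel '[[-1.5,-1.8,0,0],[0,0,8,0],[0,0,6,0],[0,0,1.5,0],[0,0,0,0],[0,0,0,0]]' | egrep 'tcp|wrist|rot'
python3 -m handwheel '[[0,0,1,0],[0,0,0,0]]' | egrep 'tcp|wrist|rot'
```

```text
tcp_pos: [0.567, -0.0192, 0.0322]
tool_rot: [[-0.34, 0.94, 0.0], [0.94, 0.34, 0.0], [-0.0, 0.0, -1.0]]
wrist_force: [-1.0, 0.8, 0.3]
tcp_pos: [0.5671, -0.0193, 0.0318]
tool_rot: [[-0.34, 0.94, 0.0], [0.94, 0.34, -0.0], [-0.0, 0.0, -1.0]]
wrist_force: [-2.2, 1.0, 4.6]
```

Contact at 4.6 N. I'll release, rise, and check the placing.

```bash
python3 -m handwheel '[[0,0,0,0],[0,0,0,0],[0,0,0,0]]' -0.2 | egrep 'gap|wrist'
python3 -m handwheel '[[0,0,-10,0],[0,0,-40,0],[0,0,-50,0],[0,0,-50,0],[0,0,-20,0],[0,0,0,0],[0,0,0,0]]' -1 | egrep 'tcp|gap'
python3 - <<'E'
from m import *
st,im=look('pics/w7.png')
c,n=cen(im,'orange',(275,211),150);D=onz('wrist',c,.022,st)
g=cv2.cvtColor(im,cv2.COLOR_BGR2GRAY)
m=((g>110)|mask(im,'orange')).astype(np.uint8)*255
cs,_=cv2.findContours(m,cv2.RETR_EXTERNAL,cv2.CHAIN_APPROX_NONE)
k=[k for k in cs if cv2.pointPolygonTest(k,tuple(map(float,c)),False)>0][0]
e=cv2.fitEllipse(k);print(c,n,e);P=onz('wrist',e[0],.016,st);print(D,P,D-P)
r=mask(im,'red');ys,xs=np.nonzero(r);print('red',len(xs))
print(st['tcp_pos'],yaw(st))
cv2.imwrite('pics/s7.png',ctrl.grab_frame('scene'))
cv2.imwrite('pics/t7.png',ctrl.grab_frame('top'))
E
```

```text
wrist_force: [-0.1, -0.2, -0.2]
finger_gap: 0.0514
tcp_pos: [0.5657, -0.019, 0.1989]
finger_gap: 0.0854
[277.4309 194.6464] 1151 ((297.2963562011719, 159.80374145507812), (396.9052734375, 612.2821655273438), 98.69239807128906)
[ 0.5673 -0.0193  0.022 ] [0.5737 0.0159 0.016 ] [-0.0064 -0.0352  0.006 ]
red 1640
[ 0.5657 -0.019   0.1989] 109.87843061979834
```

View pics/w7.png

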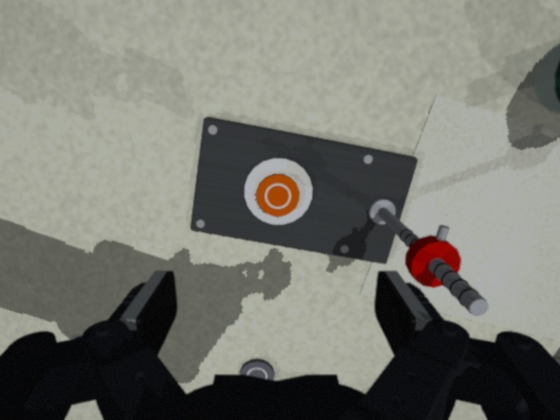

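The disc lies flat on the pad: disc at (277,195), pad ring about (279,191), collar at (432,261). I'll measure the offset by rim fit, and get the collar and loupe positions.

```bash
python3 - <<'E'
from m import *
from scipy.optimize import least_squares
st=ctrl.read_state();im=cv2.imread('pics/w7.png')
g=cv2.GaussianBlur(cv2.cvtColor(im,cv2.COLOR_BGR2GRAY),(3,3),0).astype(np.float32)
def rim(c,r0,r1,z,R,G,s):
    W=[]
    for a in np.radians(np.arange(0,360,6)):
        r=np.arange(r0,r1,.25);xs=c[0]+r*np.cos(a);ys=c[1]+r*np.sin(a)
        v=cv2.remap(G,xs.astype(np.float32)[None],ys.astype(np.float32)[None],1)[0]
        d=s*(v[6:]-v[:-6]);i=d.argmax()
        if d[i]>35:W.append(onz('wrist',(xs[i+3],ys[i+3]),z,st)[:2])
    W=np.array(W);f=least_squares(lambda q:np.hypot(*(W-q[:2]).T)-q[2],[*W.mean(0),R],loss='soft_l1',f_scale=.0005)
    return len(W),f.x
print('pad',rim((278.5,191),27,42,.016,.032,g,-1))
print('disc',rim((277.5,194.5),14,27,.022,.02,cv2.GaussianBlur(im[...,0],(3,3),0).astype(np.float32),1))
# collar: wrist + scene + top
rs=[]
for nm,f,near,r in(('wrist','w7',(432,261),45),('scene','s7',(238,233),12),('top','t7',(313,189),12)):
    i=cv2.imread(f'pics/{f}.png');h=mask(i,'red').astype(np.uint8);z=h*0;cv2.circle(z,near,r,1,-1);h&=z
    cs,_=cv2.findContours(h,0,1)
    if not cs: print(nm,'none');continue
    hull=cv2.convexHull(np.vstack(cs));M=cv2.moments(hull);u=(M['m10']/M['m00'],M['m01']/M['m00'])
    print(nm,u,cv2.contourArea(hull));rs.append(ray(nm,u,st))
print(tri(rs));print(tri(rs[1:]) if len(rs)>2 else '', tri(rs[:2]))
t=cv2.imread('pics/t7.png');s=cv2.imread('pics/s7.png')
print(rel(st,[.4735,.3276,.028]))
E
```

```text
pad (60, array([ 0.5676, -0.0182,  0.0318]))
disc (60, array([ 0.5676, -0.0198,  0.0197]))
wrist (432.20843734398403, 260.83782659344314) 2003.0
scene (237.7042424242424, 232.33454545454546) 137.5
top none
(array([ 0.667 , -0.0026,  0.1256]), [np.float64(4.787357043554596e-05), np.float64(4.787357043557333e-05)])
 (array([ 0.667 , -0.0026,  0.1256]), [np.float64(4.787357043554596e-05), np.float64(4.787357043557333e-05)])
[357.0034  31.5738 171.7062]
```

```bash
cat > sv.py <<'E'
import sys,pickle
from m import *
st,im=look(f'pics/{sys.argv[1]}.png');pickle.dump({k:st[k] for k in('tcp_pos','tool_rot')},open(f'pics/{sys.argv[1]}.pkl','wb'))
print(st['clock'],st['tcp_pos'],yaw(st),st['joint_velocities'].max() if hasattr(st['joint_velocities'],'max') else '')
E
python3 -m handwheel '[[0,0,-40,0],[0,0,-20,0],[0,0,0,0],[0,0,0,0]]' | grep tcp; python3 sv.py A
python3 -m handwheel '[[0,50,0,0],[0,50,0,0],[0,50,0,0],[0,50,0,0],[0,0,0,0],[0,0,0,0],[0,0,0,0]]' | grep tcp; python3 sv.py B
python3 - <<'E'
from m import *
import pickle
from scipy.spatial.transform import Rotation
rs=[]
for n in'AB':
    st=pickle.load(open(f'pics/{n}.pkl','rb'));i=cv2.imread(f'pics/{n}.png')
    h=mask(i,'red').astype(np.uint8);nn,l,s,c=cv2.connectedComponentsWithStats(h);k=1+s[1:,4].argmax()
    hull=cv2.convexHull(np.argwhere(l==k)[:,::-1].astype(np.int32));M=cv2.moments(hull);u=(M['m10']/M['m00'],M['m01']/M['m00'])
    print(n,u,s[k],cv2.contourArea(hull));rs.append(ray('wrist',u,st))
print(tri(rs))
E
```

```text
tcp_pos: [0.5663, -0.0191, 0.2597]
11.8 [ 0.5663 -0.0191  0.2597] 109.88204257410555 0.5362267367246646
tcp_pos: [0.7542, 0.0484, 0.2615]
12.725 [0.7542 0.0484 0.2615] 109.8529923312723 0.06055892352235365
A (398.93892382948985, 228.1203354297694) [379 209  41  40 969] 1192.5
B (152.24963347994134, 226.39144342263094) [ 131  208   43   39 1021] 1250.5
(array([ 0.6661, -0.0019,  0.1266]), [np.float64(0.0001617335135668009), np.float64(0.0001617335135668658)])
```

```bash
python3 - <<'E'
from m import *
import pickle
from scipy.optimize import least_squares
p=ctrl.camera_params('wrist');K=np.array([[p['fx'],0,p['cx']],[0,p['fy'],p['cy']],[0,0,1]])
a=np.linspace(0,2*np.pi,60);C=np.vstack([np.c_[.016*np.cos(a),.016*np.sin(a),a*0+s] for s in(-.006,.006)])
def proj(X,st):
    T=np.eye(4);T[:3,:3]=st['tool_rot'];T[:3,3]=st['tcp_pos'];E=np.linalg.inv(T@p['T_tool_cam'])
    q=X@E[:3,:3].T+E[:3,3];q=q*[1,-1,-1]
    return cv2.projectPoints(q,np.zeros(3),np.zeros(3),K,p['D'])[0][:,0]
def desc(pts):
    h=cv2.convexHull(pts.astype(np.float32));M=cv2.moments(h)
    return np.array([M['m10']/M['m00'],M['m01']/M['m00'],np.sqrt(M['m00'])])
obs=[]
for n in'AB':
    st=pickle.load(open(f'pics/{n}.pkl','rb'));i=cv2.imread(f'pics/{n}.png')
    h=mask(i,'red').astype(np.uint8);nn,l,s,c=cv2.connectedComponentsWithStats(h);k=1+s[1:,4].argmax()
    obs.append((st,desc(np.argwhere(l==k)[:,::-1])))
f=least_squares(lambda X:np.concatenate([(desc(proj(C+X,st))-d)[:2] for st,d in obs]),[.666,-.002,.126],diff_step=1e-3)
print(f.x,f.fun,[(desc(proj(C+f.x,st))[2],d[2]) for st,d in obs])
st=ctrl.read_state()
print('band',rel(st,[.4735,.3276,.028]))
E
```

```text
[ 0.6661 -0.0021  0.1258] [ 0.0002 -0.1992 -0.0015  0.2004] [(np.float64(37.79306216138131), np.float64(34.532593299664015)), (np.float64(37.55847716408544), np.float64(35.36240942017385))]
band [ 358.0746 -169.3519  233.778 ]
```

```bash
cat > fit.py <<'E'
from m import *
import pickle
from scipy.optimize import least_squares
p=ctrl.camera_params('wrist');K=np.array([[p['fx'],0,p['cx']],[0,p['fy'],p['cy']],[0,0,1]])
a=np.linspace(0,2*np.pi,60);C=np.vstack([np.c_[.016*np.cos(a),.016*np.sin(a),a*0+s] for s in(-.006,.006)])
def proj(X,st):
    T=np.eye(4);T[:3,:3]=st['tool_rot'];T[:3,3]=st['tcp_pos'];E=np.linalg.inv(T@p['T_tool_cam'])
    q=X@E[:3,:3].T+E[:3,3];q=q*[1,-1,-1]
    return cv2.projectPoints(q,np.zeros(3),np.zeros(3),K,p['D'])[0][:,0]
E
python3 - <<'E'
from fit import *
def bb(pts): return np.r_[pts.min(0),pts.max(0)]
obs=[]
for n in'AB':
    st=pickle.load(open(f'pics/{n}.pkl','rb'));i=cv2.imread(f'pics/{n}.png').astype(int)
    B,G,R=i[...,0],i[...,1],i[...,2]
    h=((R>1.7*np.maximum(B,G))&(R>15)).astype(np.uint8);nn,l,s,c=cv2.connectedComponentsWithStats(h);k=1+s[1:,4].argmax()
    q=np.argwhere(l==k)[:,::-1];o=np.r_[q.min(0)-.5,q.max(0)+.5];print(n,s[k],cv2.contourArea(cv2.convexHull(q.astype(np.int32))));obs.append((st,o))
f=least_squares(lambda X:np.concatenate([(bb(proj(C+X,st))-d) for st,d in obs]),[.666,-.002,.126],diff_step=1e-3)
print(f.x,f.fun)
g=least_squares(lambda X:np.concatenate([(bb(proj(C+X[:3],st))-d)/1 for st,d in obs])+np.tile([X[3],X[3],-X[3],-X[3]],2),[.666,-.002,.126,0])
print(g.x,g.fun)
E
```

```text
A [ 379  209   42   40 1005] 1222.0
B [ 130  207   44   40 1054] 1289.0
[ 0.6661 -0.0021  0.1265] [-1.5389 -1.4749  0.9002  0.8009  0.2193 -0.6745  0.3839  1.3368]
[ 0.666  -0.0019  0.1271  0.9196] [-0.3665 -0.6052  0.3592 -0.0601  0.7592  0.1935 -0.7909  0.4728]
```

```bash
python3 -m handwheel '[[36,-16,0,0],[36,-16,0,0],[36,-16,0,0],[36,-16,0,0],[36,-16,0,0],[36,-16,0,0],[36,-16,0,0],[36,-16,0,0]]' | grep tcp
python3 -m handwheel '[[0,0,0,0],[0,0,0,0]]' | grep tcp; python3 sv.py L
python3 - <<'E'
from fit import *
st=pickle.load(open('pics/L.pkl','rb'));im=cv2.imread('pics/L.png')
c,n=cen(im,'yellow',(275,211),300);B=onz('wrist',c,.028,st);print('band',c,n,B,rel(st,B))
m=(im.max(2)<60).astype(np.uint8);m|=mask(im,'yellow').astype(np.uint8);nn,l,s,cc=cv2.connectedComponentsWithStats(m)
k=l[int(c[1]),int(c[0])];print(s[k])
q=np.argwhere(l==k)[:,::-1]
ct=cv2.findContours((l==k).astype(np.uint8),cv2.RETR_EXTERNAL,1)[0][0]
W=np.array([onz('wrist',x[0].astype(float),.02,st)[:2] for x in ct]);d=W-B[:2]
far=W[np.hypot(*d.T)>.052];v=far-B[:2]
u0=v[np.hypot(*v.T)>.09].mean(0);u0/=np.linalg.norm(u0)
bar=far[(far-B[:2])@u0>.055]
f=least_squares(lambda q:np.hypot(*(bar-q[:2]).T)-q[2],[*bar.mean(0),.038],loss='soft_l1',f_scale=.0005)
print('barrel',f.x,'dist',np.linalg.norm(f.x[:2]-B[:2]),'yaw',np.degrees(np.arctan2(*(f.x[:2]-B[:2])[::-1])))
g=W[abs((W-B[:2])@u0)<.035];n2=[-u0[1],u0[0]]
print('grip sides',np.percentile((g-B[:2])@n2,[5,95]),'yawtool',yaw(st))
cv2.imwrite('pics/Lv.png',im)
E
```

```text
tcp_pos: [0.5353, 0.2764, 0.2621]
tcp_pos: [0.5368, 0.2755, 0.2619]
14.025 [0.5368 0.2755 0.2619] 109.86526621530867 0.8248871732803501
band [234.8782 110.2693] 427 [0.4741 0.3299 0.028 ] [ 72.5711 -40.7372 233.8034]
[ 176   58  155  141 3350]
barrel [0.5523 0.2989 0.0374] dist 0.08412169232702701 yaw -21.62638126822332
grip sides [-0.0103  0.0088] yawtool 109.86526621530867
```

```bash
python3 -m handwheel '[[36.3,-20.4,0,0],[36.3,-20.4,0,0],[0,0,0,-9.7],[0,0,0,-9.7],[0,0,0,-9.7],[0,0,0,-9.7],[0,0,0,-9.7],[0,0,0,0]]' | grep tcp
python3 -m handwheel '[[0,0,50,0],[0,0,50,0],[0,0,50,0],[0,0,20,0],[0,0,0,0],[0,0,0,0]]' | egrep 'tcp|rot'; python3 sv.py M
python3 - <<'E'
from fit import *
st=pickle.load(open('pics/M.pkl','rb'));im=cv2.imread('pics/M.png')
c,n=cen(im,'yellow',(275,211),300);B=onz('wrist',c,.028,st);print('band',c,n,B,rel(st,B))
ys,xs=np.nonzero(mask(im,'yellow'));r=cv2.minAreaRect(np.c_[xs,ys].astype(np.float32));print(r)
cv2.imwrite('pics/Mv.png',im)
E
```

```text
tcp_pos: [0.4744, 0.3297, 0.2613]
tcp_pos: [0.4754, 0.3311, 0.0937]
tool_rot: [[-0.929, 0.369, 0.004], [0.369, 0.929, 0.002], [-0.003, 0.003, -1.0]]
15.825 [0.4754 0.3311 0.0937] 158.33830935899928 0.08936164728631425
band [270.3038 235.2006] 1027 [0.4736 0.3294 0.028 ] [ 1.2569 -2.5139 65.7016]
((270.0, 235.0), (34.0, 30.0), 90.0)
```

View pics/M.png

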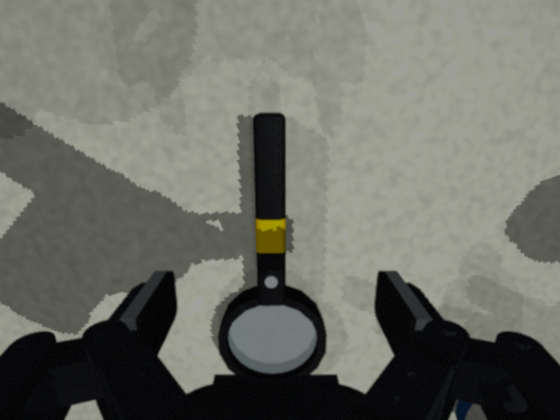

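The loupe is aligned vertically in the view: band at (270,235), lens at (272,337), jaws on either side. Now I go down and grip.

```bash
python3 -m handwheel '[[2,-2.5,0,0],[0,0,25,0],[0,0,25,0],[0,0,18,0],[0,0,4.5,0],[0,0,0,0],[0,0,0,0]]' | egrep 'tcp|wrist|rot'
python3 sv.py N; python3 - <<'E'
from fit import *
st=pickle.load(open('pics/N.pkl','rb'));im=cv2.imread('pics/N.png')
c,n=cen(im,'yellow',(275,250),300);B=onz('wrist',c,.028,st);print('band',c,n,B,rel(st,B))
E
```

```text
tcp_pos: [0.4716, 0.3293, 0.0198]
tool_rot: [[-0.93, 0.368, 0.002], [0.368, 0.93, 0.001], [-0.001, 0.001, -1.0]]
wrist_force: [0.1, -0.6, 0.6]
16.75 [0.4716 0.3293 0.0198] 158.38540273352004 0.1568634087183474
band [275.6436 309.2933] 2107 [0.4736 0.3291 0.028 ] [-1.8975  0.5315 -8.1559]
```

```bash
python3 -m handwheel '[[-1.8,0.5,-1,0],[0,0,0,0],[0,0,0,0],[0,0,0,0]]' 1 60 | egrep 'tcp|wrist|gap'
python3 -m handwheel '[[0,0,0,0],[0,0,0,0],[0,0,0,0],[0,0,0,0]]' | egrep 'tcp|wrist|rot|gap|finger'
python3 -m handwheel '[[0,0,-5,0],[0,0,-15,0],[0,0,-30,0],[0,0,0,0],[0,0,0,0]]' | egrep 'tcp|wrist|rot|gap|finger'
```

```text
tcp_pos: [0.473, 0.3288, 0.0202]
wrist_force: [-1.4, 0.1, -0.7]
finger_gap: 0.0172
tcp_pos: [0.4729, 0.3288, 0.02]
tool_rot: [[-0.93, 0.368, 0.0], [0.368, 0.93, 0.0], [-0.0, 0.0, -1.0]]
wrist_force: [-0.2, 0.1, 2.6]
finger_gap: 0.0171
finger_force: 58.9
tcp_pos: [0.4723, 0.3285, 0.0693]
tool_rot: [[-0.93, 0.368, -0.001], [0.368, 0.93, -0.0], [0.001, -0.001, -1.0]]
wrist_force: [-0.9, -1.1, -0.8]
finger_gap: 0.0168
finger_force: 58.6
```

```bash
python3 -m handwheel '[[0,0,-34,0],[0,0,-34,0],[-13,-29,0,0],[-13,-29,0,0],[-13,-29,0,0],[-13,-29,0,0],[-13,-29,0,0],[-13,-29,0,0]]' | egrep 'tcp|gap|finger'
python3 -m handwheel '[[-13,-29,0,0],[-13,-29,0,0],[-13,-29,0,0],[-10,-20,0,0],[0,0,0,0],[0,0,0,0],[0,0,0,0]]' | egrep 'clock|tcp|gap|finger|rot'
python3 - <<'E'
from m import *
st=ctrl.read_state();print(rel(st,[.4878,.0114,.1373]),np.array(st['tool_rot']).round(4).tolist(),st['wrist_torque'])
for n in('wrist','scene','top'):cv2.imwrite(f'pics/{n}F.png',ctrl.grab_frame(n))
im=cv2.imread('pics/wristF.png');c,k=cen(im,'yellow',(275,250),300);print(c,k)
E
```

```text
tcp_pos: [0.4801, 0.1371, 0.1363]
finger_gap: 0.0165
finger_force: 58.7
clock: 20.3
tcp_pos: [0.4869, 0.0215, 0.1374]
tool_rot: [[-0.93, 0.367, -0.001], [0.367, 0.93, 0.0], [0.001, -0.0, -1.0]]
finger_gap: 0.0173
finger_force: 58.8
[-4.5256 -9.0314  0.0581] [[-0.9301, 0.3673, -0.0009], [0.3673, 0.9301, 0.0003], [0.0009, -0.0001, -1.0]] [-0.0024  0.0187  0.0095]
[275.381  306.7353] 1987
```

```bash
python3 -m handwheel '[[-2.5,-5,0,0],[-2,-4,0,0],[0,0,0,0],[0,0,0,0],[0,0,0,0],[0,0,0,0]]' | egrep 'clock|tcp|gap|finger|rot'
python3 sv.py F; python3 - <<'E'
from fit import *
for nm in('N','F'):
    st=pickle.load(open(f'pics/{nm}.pkl','rb'));im=cv2.imread(f'pics/{nm}.png')
    z=st['tcp_pos'][2]+.008
    c,n=cen(im,'yellow',(275,250),300);ys,xs=np.nonzero(mask(im,'yellow'))
    print(nm,c,n,xs.min(),xs.max(),ys.min(),ys.max(),rel(st,onz('wrist',c,z,st)))
    v=im.max(2)[:,270:281].mean(1);print(np.round(v[60:300:6]).astype(int).tolist())
    for r in(200,250):print(r,im.max(2)[r,235:315:3].tolist())
cv2.imwrite('pics/sceneG.png',ctrl.grab_frame('scene'));cv2.imwrite('pics/topG.png',ctrl.grab_frame('top'))
for n in('scene','top'):
    im=cv2.imread(f'pics/{n}G.png');m=mask(im,'orange');m[:, :]&=True
    ys,xs=np.nonzero(m);print(n,len(xs),xs.mean() if len(xs) else 0,ys.mean() if len(xs) else 0)
E
```

```text
clock: 21.2
tcp_pos: [0.4881, 0.0107, 0.1378]
tool_rot: [[-0.93, 0.368, -0.0], [0.368, 0.93, 0.0], [0.0, 0.0, -1.0]]
finger_gap: 0.017
finger_force: 58.8
21.2 [0.4881 0.0107 0.1378] 158.39234840549648 0.06864565738041083
N [275.6436 309.2933] 2107 253 298 284 333 [-2.0001  0.5313 -7.9965]
[155, 156, 160, 161, 159, 156, 154, 156, 158, 161, 161, 9, 22, 25, 26, 23, 23, 23, 23, 23, 23, 22, 22, 22, 22, 22, 21, 21, 21, 21, 20, 21, 22, 22, 21, 21, 14, 11, 133, 129]
200 [102, 103, 102, 102, 94, 78, 10, 16, 20, 19, 19, 21, 21, 21, 21, 24, 24, 26, 29, 26, 17, 18, 141, 153, 155, 157, 159]
250 [107, 105, 107, 108, 102, 92, 23, 14, 21, 19, 19, 21, 19, 20, 25, 22, 26, 27, 26, 26, 19, 38, 161, 163, 162, 158, 157]
F [275.3897 306.7472] 1986 254 296 283 330 [-0.8348  0.4313 -8.    ]
[175, 174, 181, 172, 175, 178, 183, 189, 187, 187, 85, 19, 28, 27, 27, 27, 27, 26, 25, 25, 26, 24, 25, 23, 24, 24, 23, 23, 23, 23, 23, 23, 24, 23, 24, 23, 12, 13, 118, 105]
200 [174, 173, 178, 177, 175, 153, 11, 22, 21, 20, 20, 22, 20, 25, 25, 26, 26, 26, 26, 26, 20, 27, 170, 187, 190, 186, 185]
250 [57, 57, 58, 56, 58, 59, 16, 17, 21, 23, 21, 18, 25, 26, 24, 23, 24, 26, 26, 28, 14, 28, 61, 62, 62, 63, 61]
scene 118 226.64406779661016 221.27966101694915
top 278 504.568345323741 134.94604316546761
```

```bash
python3 - <<'E'
from fit import *
st=ctrl.read_state()
for n in('scene','top'):
    im=cv2.imread(f'pics/{n}G.png');p=ctrl.camera_params(n);K=np.array([[p['fx'],0,p['cx']],[0,p['fy'],p['cy']],[0,0,1]])
    E=np.linalg.inv(p['extrinsics'])
    pr=lambda X:cv2.projectPoints((np.array(X)@E[:3,:3].T+E[:3,3])*[1,-1,-1],np.zeros(3),np.zeros(3),K,p['D'])[0][:,0]
    a=np.linspace(0,2*np.pi,90)
    g=cv2.cvtColor(im,cv2.COLOR_BGR2GRAY).astype(float)
    res=[]
    # dark ring (r 34..37 on top face) minus glass inside (r<26)
    for dx in range(-10,11):
      for dy in range(-10,11):
        X=np.array([.568+dx/1e3,-.0205+dy/1e3,st['tcp_pos'][2]-.011+.009])
        ring=np.vstack([pr(np.c_[r*np.cos(a),r*np.sin(a),a*0]+X) for r in(.034,.0365)]).round().astype(int)
        out=pr(np.c_[.041*np.cos(a),.041*np.sin(a),a*0]+X).round().astype(int)
        ins=np.vstack([pr(np.c_[r*np.cos(a),r*np.sin(a),a*0]+X) for r in(.02,.027)]).round().astype(int)
        f=lambda q:g[q[:,1],q[:,0]].mean()
        res.append((f(ring)-.5*f(out)-.5*f(ins),dx,dy))
    res.sort();print(n,res[:4])
cv2.imwrite('pics/sGc.png',cv2.imread('pics/sceneG.png'))
print(st['wrist_force'],st['joint_velocities'].max())
E
```

```text
scene [(np.float64(-55.56666666666666), 4, -1), (np.float64(-55.30555555555556), 4, 0), (np.float64(-55.24444444444444), 5, -1), (np.float64(-55.02222222222222), 5, 0)]
top [(np.float64(-23.563888888888894), 1, 0), (np.float64(-23.08611111111111), 1, 1), (np.float64(-23.008333333333333), 1, -1), (np.float64(-22.775000000000006), 2, 0)]
[ 0.5621 -0.3094 -0.7279] 0.10653254771402185
```

```bash
python3 - <<'E'
from fit import *
rs=[]
for n in'AB':
    st=pickle.load(open(f'pics/{n}.pkl','rb'));im=cv2.imread(f'pics/{n}.png');c,k=cen(im,'orange',(275,211),400);print(c,k);rs.append(ray('wrist',c,st))
print(tri(rs))
st=ctrl.read_state();print(rel(st,[.4880,.0114,.1375]))
E
```

```text
[276.3929 180.8079] 812
[ 95.7201 179.9798] 793
(array([ 0.5681, -0.0202,  0.0192]), [np.float64(0.00021313633166998656), np.float64(0.00021313633166995897)])
[0.3903 0.6007 0.3007]
```

```bash
python3 -m handwheel '[[0,0,0,0],[0,0,0,0],[0,0,0,0],[0,0,0,0]]' | egrep 'clock|tcp|finger'; python3 -c "
from cell import ctrl
print(ctrl.sign_off())"
```

```text
clock: 21.85
tcp_pos: [0.4881, 0.0107, 0.1378]
finger_gap: 0.0171
finger_force: 58.8
the job is handed in; nothing more can be done
None
```

I handed the job in at 21.9 s: the orange disc lies released on the pad, within about 2 mm of centre, and the gripper alone holds the loupe still and level, lens centred over the disc to about 2 mm at 127 mm (collar measured at 126–127 mm); no verdict came back.

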